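# Cutters onto their drawn outlines, ready for casting

### The arm

A 6-joint arm with a two-finger parallel gripper is mounted at the origin on the work surface. World frame = base frame: x ahead of the robot, y to its left, z up, the work surface at z = 0. Lengths are in mm, angles in rad, forces in N, time in s.
With the tool pointing down it reaches from about 350 to 800 mm from the base axis. Payload 7.3 kg.
Tool frame: the origin (TCP) lies at the very end of the fingers, on their centre line; the grasp point (between the pads) lies 19 mm behind it (ctrl.grasp_offset is the distance from the TCP to the grasp point, in mm); x points along the fingers, y is the direction in which the jaws open and shut, and the axes are right-handed (so a half turn about x gives the same grasp; the last joint's range is limited). The gripper opens to 85 mm and grips with 20 to 120 N. Pads are 22 mm wide; open, the fingers measure 114 mm over their backs; the gripper's body (76 mm by 85 mm) begins 54 mm behind the grasp point. The pads swing forward as they close: fully open they stand 13 mm farther back than shut.
Start: joints at [-1.316, 0.342, 1.524, -0, 1.275, -0.146], TCP at [204.855, -483.403, 231.322] pointing down, gripper open.
Joint ranges: [-2.53, 2.53], [-0.77, 2.02], [0.04, 2.7], [-1, 4.14], [0.28, 2.66], [-3.11, 3.11]. Speed limits (rad/s): [2.57, 2.57, 3.14, 3.14, 3.14, 3.14].

### API

Orientations are given as a unit quaternion [x, y, z, w].
In Python, from station import telemetry, imaging, order, ctrl gives the robot as it stands.
- The arm moves only by the tool servo_tool, never from a script. Its argument "increments" is a list of rows, each a list of 5 numbers: the shift along the tool's x, y, z in cm, then the turn about the tool's x in degrees, then the opening, from 0 (shut) to 1 (fully open). In form: [[tx, ty, tz, yaw, claw], ...]. A call has 1 to 20 rows; each row is the pose to reach, as a shift and turn from the pose commanded when the call began, along the tool's axes at that moment; what a row does not reach only later rows make up. A row lasts 1/12 s, in which the tool goes at most 41.7 mm and 7.16 degrees, less where a joint would pass 70% of its speed; a pose out of reach is approached as far as the arm can. A call with a gripper value outside its range is refused whole. The fingers move at their own pace and stop on an object; "force" is the grip in N (left out, the last holds). Time passes only in rows, so rows that repeat a pose let the fingers close. It gives the time, the measured TCP pose, the force and the opening at its end, in the units of the state.
- telemetry.get_obs(): the state, without advancing time (a new reading comes with each control period).
- imaging.grab_frame(name): name is "side" or "top" or "wrist"; returns the picture (420x560x3 uint8, blue, green, red); there is no depth.
- imaging.get_calibration(name): a dict with "vfov" (degrees; the focal length in pixels is half the picture's height over the tangent of half this angle, whatever the lens; pixels are square), "cx", "cy" (the principal point, pixels), "T" (4x4, takes a point from camera to world coordinates); the wrist camera has in their place "hand_eye" (4x4, takes a point from camera to tool coordinates, whose origin is the TCP and whose axes are the tool frame's). Camera axes: x right, y up, looking along -z (the intrinsics and any distortion apply to the point x, -y, -z); pixel columns grow to the right and rows downward; lengths in mm; the calibration is good to about 2 mm. A picture is of the moment at which its call begins: read the wrist's pose just before it. get_calibration takes no time and is no camera call.
- order.job_done(): hands the job in, once; it reports no verdict.
The state is a dict: "time_s": time; "joints": joint angles; "qd": joint speeds; "joint_efforts": joint torques, N m; "position": TCP position; "tcp_rot": TCP orientation; "ft_force": force on the tool from outside, world axes, zero at the start; "wrist_torque": the same for the moment, N m; "width": finger opening in mm.
Only numpy, scipy, OpenCV 4.12 (cv2) and the standard library are available. Lean on these libraries where they do the work, as an engineer would, in place of code of your own. Each camera call takes 0.05 s, during which the arm holds its last target. There are 200 camera calls.

### The job

Get the plaster-casting table ready for the next group: stand each of the four steel cutters on the cardboard square that has its own outline drawn on it, same shape and same size, centred over the drawing to within a centimetre and turned the way it is drawn (heart tip over drawn heart tip, petals over drawn petals). Set the cutters down, do not drop or fling them, and leave the two beakers where they stand.

Things in the scene. Friction and masses are not known exactly. Their poses are not given: they have to be found in the camera images.
- big_heart (a point): large heart cutter: a heart-shaped ring of grey steel strip, open above and below, on edge; wall 2, height 24, width 64, length 58 mm, 40 g. Point: middle of its widest line (between the lobes), 12 mm above its foot. x to the heart's tip, 40 mm off; y across the lobes, whose outer faces at +-32 mm are flat and parallel (8 mm long: grip there); z up. Loose.
- big_heart_outline (a point): drawn outline of the large heart, its cutter's size: 4 mm black line on a brown card 84 x 84 x 3 mm fixed to the table. Point: middle of the drawn heart's widest line, on the card's top (3 mm above the table); the card's middle lies 12 mm on towards the tip. x to the drawn tip, 40 mm off; y across the lobes; z up.
- small_heart (a point): small heart cutter: a heart-shaped ring of grey steel strip, open above and below, on edge; wall 2, height 24, width 42, length 39 mm, 28 g. Point: middle of its widest line (between the lobes), 12 mm above its foot. x to the heart's tip, 26 mm off; y across the lobes, whose outer faces at +-21 mm are flat and parallel (6 mm long: grip there); z up. Loose.
- small_heart_outline (a point): drawn outline of the small heart, its cutter's size: 4 mm black line on a brown card 84 x 84 x 3 mm fixed to the table. Point: middle of the drawn heart's widest line, on the card's top (3 mm above the table); the card's middle lies 8 mm on towards the tip. x to the drawn tip, 26 mm off; y across the lobes; z up.
- big_flower (a point): large flower cutter: a ring of steel strip in four equal round petals, open above and below, on edge; wall 2, height 24, 64 mm across opposite petals, 44 g. Point: its centre, 12 mm above its foot. x and y run through the petals, whose outermost faces at +-32 mm are flat (8 mm long: grip there); z up. Alike every quarter turn. Loose.
- big_flower_outline (a point): drawn outline of the large flower, its cutter's size: 4 mm black line on a brown card 84 x 84 x 3 mm fixed to the table. Point: the centre of flower and card, on the card's top (3 mm above the table). x and y run through the drawn petals, z up.
- small_flower (a point): small flower cutter: a ring of steel strip in four equal round petals, open above and below, on edge; wall 2, height 24, 42 mm across opposite petals, 31 g. Point: its centre, 12 mm above its foot. x and y run through the petals, whose outermost faces at +-21 mm are flat (5 mm long: grip there); z up. Alike every quarter turn. Loose.
- small_flower_outline (a point): drawn outline of the small flower, its cutter's size: 4 mm black line on a brown card 84 x 84 x 3 mm fixed to the table. Point: the centre of flower and card, on the card's top (3 mm above the table). x and y run through the drawn petals, z up.
- large_beaker: bystander, to be left where it stands: translucent measuring beaker, 76 mm across, 95 mm high; origin at the centre of its underside. Loose.
- small_beaker: bystander, to be left where it stands: translucent measuring beaker, 57 mm across, 70 mm high; origin at the centre of its underside. Loose.

How it is judged:
By the outcome, as a careful person would: the job done as asked, in the order asked, and still so for the second after the job is handed in, with the robot touching nothing.
It also fails if it takes over 112 s, if anything falls off the work surface, if the arm or the gripper's body presses on something with over 40 N, if the wrist force passes 120 N, or if a joint passes its speed limit or range.

## Working session

There is one attempt and no reset: what is moved stays moved. The work goes in short steps, Python scripts to look and compute and a tool call to move; the robot and the scene stay as the last step left them, time stands still between calls to the robot, and variables do not carry over. Pictures are saved under pics/ and viewed, about 12 in all and at most 16, crops included, and the job is handed in when it is done.

Besides the shell and the picture viewer there is one more tool, called after "Emit:" as name([rows], argument=value, ...), one row to a line, values as JSON. servo_tool: Moves the arm, as the interface text tells. Its arguments: {"type":"object","properties":{"increments":{"type":"array","items":{"type":"array","items":{"type":"number"}}},"force":{"type":"number"}},"required":["increments"]}

```bash
mkdir -p pics; ls
python3 - <<'E'
from station import telemetry, imaging, order, ctrl
import cv2
print(telemetry.get_obs(), ctrl.grasp_offset)
for n in ("top","side","wrist"):
    cv2.imwrite(f"pics/{n}0.png",imaging.grab_frame(n)); print(n,imaging.get_calibration(n))
E
```

```text
pics
{'time_s': 0.0, 'joints': array([-1.31604677e+00,  3.42695764e-01,  1.52502866e+00, -4.44743212e-06,
        1.27543941e+00, -1.46024091e-01]), 'qd': array([ 0.00044328, -0.00075859, -0.00164932, -0.00010453,  0.00015957,
       -0.00035835]), 'joint_efforts': array([-4.78462389e-04, -4.33672428e+01, -2.46013749e+01, -1.60999198e-04,
        7.85846030e-03,  3.04411378e-05]), 'position': array([ 204.71955215, -482.98564032,  230.63590821]), 'tcp_rot': array([-0.69292534, -0.1413035 ,  0.69298871, -0.1401943 ]), 'ft_force': array([-0.40490703,  0.44325282,  0.42946905]), 'wrist_torque': array([-0.02125908, -0.02101245, -0.01278495]), 'width': 85.59970038950455} 18.700000000000003
top {'vfov': 51.14136811385406, 'cx': 277.7238803836462, 'cy': 205.8937439312632, 'T': array([[-7.16969179e-03,  9.98910588e-01, -4.61110901e-02,
         5.38997941e+02],
       [-9.99969204e-01, -7.30920559e-03, -2.85770419e-03,
        -8.55327439e+01],
       [-3.19162641e-03,  4.60891812e-02,  9.98932230e-01,
         1.03479853e+03],
       [ 0.00000000e+00,  0.00000000e+00,  0.00000000e+00,
      
[... 190 characters left out ...]
+02],
       [-7.14994915e-01, -3.42592434e-01,  6.09436376e-01,
         6.24475435e+02],
       [-1.83289418e-02,  8.80593108e-01,  4.73518561e-01,
         6.01957784e+02],
       [ 0.00000000e+00,  0.00000000e+00,  0.00000000e+00,
         1.00000000e+00]])}
wrist {'vfov': 60.06626191736002, 'cx': 279.7787826722577, 'cy': 199.8148850992443, 'hand_eye': array([[ 2.65306123e-04,  3.21019342e-01, -9.47072601e-01,
        -1.42748392e+02],
       [ 9.99999782e-01,  4.87010605e-04,  4.45209680e-04,
         5.63866871e-01],
       [ 6.04155320e-04, -9.47072513e-01, -3.21019143e-01,
        -8.17697577e+01],
       [ 0.00000000e+00,  0.00000000e+00,  0.00000000e+00,
         1.00000000e+00]])}
```

View pics/top0.png

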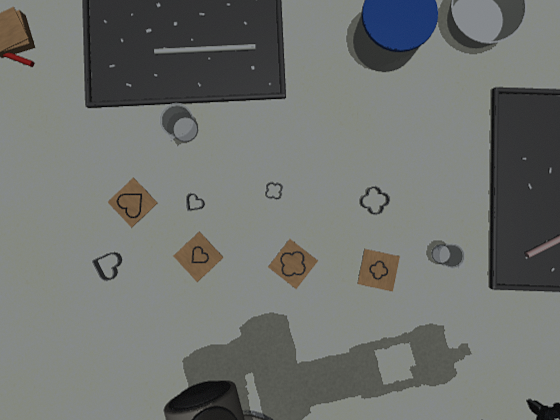

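View crop.

The top view shows four cutters: big heart (107,265), small heart (195,202), small flower (274,190) and big flower (374,200). The cards are big heart (132,203), small heart (198,256), big flower (293,264) and small flower (378,270). The beakers are near (182,127) and (442,253).

Run:
```python
import cv2
a=cv2.imread("pics/top0.png")[165:305,80:420]
a=cv2.convertScaleAbs(a,alpha=1.5)
b=cv2.resize(a[:,:170],None,fx=4,fy=4,interpolation=cv2.INTER_CUBIC);cv2.imwrite("pics/c1.png",b)
b=cv2.resize(a[:,170:],None,fx=4,fy=4,interpolation=cv2.INTER_CUBIC);cv2.imwrite("pics/c2.png",b)
```

```text
(no output)
```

View pics/c1.png

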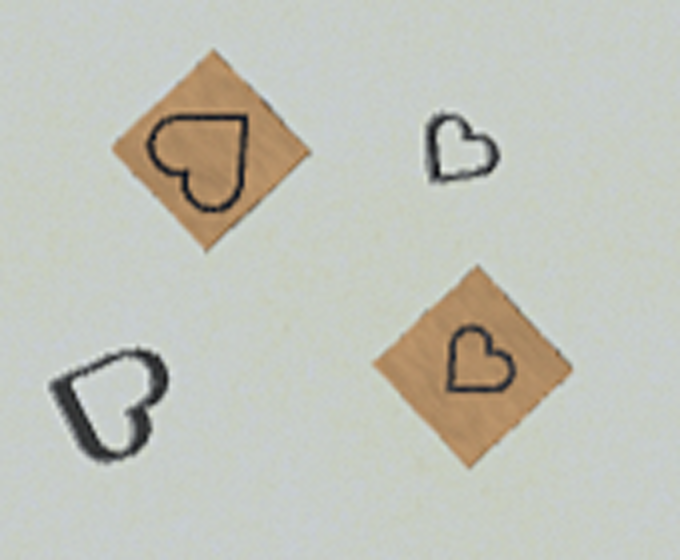

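View pics/c2.png

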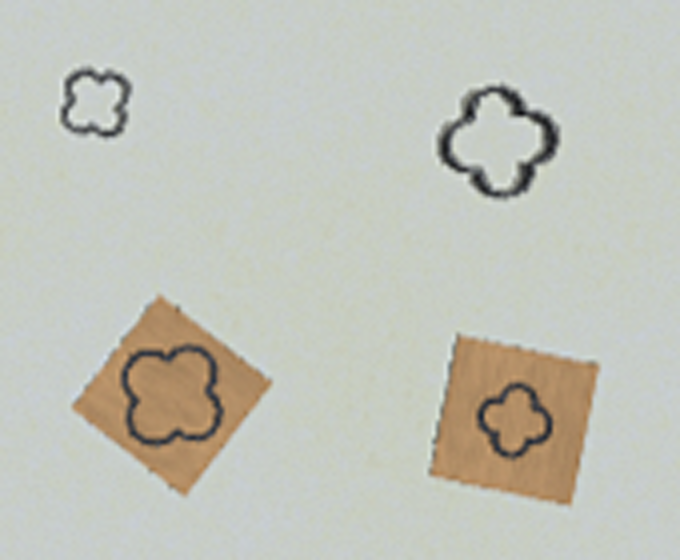

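All sizes match their outlines. Next I fit projected shape models to get the poses.

```bash
cat > h.py <<'E'
import numpy as np, cv2
from scipy.optimize import minimize
from scipy.spatial.transform import Rotation as R
def heart(w,L,tip):
    r=L-tip; c=w/2-r
    # tangent from tip to lobe circle at (0,c)
    d=np.hypot(tip,c); base=np.arctan2(-c,tip); a=base+np.arccos(r/d)  # outer tangent point angle
    e=np.arccos(-c/r) if c<r else np.pi/2
    inner=np.arctan2(-c,-np.sqrt(max(r*r-c*c,0)))%(2*np.pi)
    t=np.linspace(a,inner,30); up=np.c_[r*np.cos(t),c+r*np.sin(t)]
    return np.r_[[[tip,0]],up,up[::-1]*[1,-1],[[tip,0]]]
def flower(w):
    d=.55*w/2; r=w/2-d; t=np.linspace(-1.9,1.9,20); t=t*1.0
    k=np.c_[d+r*np.cos(t),r*np.sin(t)]; k=k[np.abs(k[:,1])<=k[:,0]]
    q=[k@np.array([[np.cos(a),np.sin(a)],[-np.sin(a),np.cos(a)]]) for a in np.arange(4)*np.pi/2]
    q=np.vstack(q); return np.r_[q,q[:1]]
M=dict(big_heart=heart(62,57,39),small_heart=heart(40,38,25),big_flower=flower(62),small_flower=flower(40))
OUT=dict(big_heart=heart(64,58,40),small_heart=heart(42,39,26),big_flower=flower(64),small_flower=flower(42))
def proj(P,cal,T):
    c=(np.c_[P,np.ones(len(P))]@np.linalg.inv(T).T)[:,:3]
    f=210/np.tan(np.radians(cal['vfov'])/2)
    return np.c_[cal['cx']+f*c[:,0]/-c[:,2], cal['cy']-f*c[:,1]/-c[:,2]]
def back(uv,z,cal,T):
    f=210/np.tan(np.radians(cal['vfov'])/2)
    d=T[:3,:3]@np.array([(uv[0]-cal['cx'])/f,-(uv[1]-cal['cy'])/f,-1]); o=T[:3,3]
    return o+d*(z-o[2])/d[2]
def poly(name,out,p,z):
    c,s=np.cos(p[2]),np.sin(p[2]); m=(OUT if out else M)[name]
    return np.c_[m@np.array([[c,s],[-s,c]])+p[:2],np.full(len(m),z)]
def fit(img,name,out,p0,cal,T,S=4,half=30,angs=None,dz=0):
    zs=[3] if out else np.linspace(0,24,7); mm=4 if out else 2
    ctr=proj(np.array([[p0[0],p0[1],3.]]),cal,T)[0]; x0,y0=np.clip((ctr-half).astype(int),0,[560,420]); 
    patch=img[y0:y0+2*half,x0:x0+2*half]
    D=255-cv2.GaussianBlur(cv2.resize(patch.max(2),None,fx=S,fy=S,interpolation=cv2.INTER_CUBIC),(0,0),S*.5).astype(float)
    f=210/np.tan(np.radians(cal['vfov'])/2)
    def cost(p):
        m=np.zeros(D.shape,np.uint8); 
        for z in zs:
            P=poly(name,out,p,z+dz); uv=(proj(P,cal,T)-[x0,y0]+.5)*S-.5
            sc=f/abs((np.linalg.inv(T)@np.r_[P[0],1])[2])*S
            cv2.polylines(m,[np.round(uv*16).astype(np.int32)],True,255,max(1,int(round(mm*sc))),cv2.LINE_AA,4)
        m=cv2.GaussianBlur(m,(0,0),S*.8)
        return -np.corrcoef(m.ravel(),D.ravel())[0,1]
    best=None
    for a in (angs if angs is not None else [p0[2]]):
        r=minimize(cost,[p0[0],p0[1],a],method='Nelder-Mead',options=dict(initial_simplex=[[p0[0],p0[1],a],[p0[0]+6,p0[1],a],[p0[0],p0[1]+6,a],[p0[0],p0[1],a+.25]],xatol=.02,fatol=1e-5))
        if best is None or r.fun<best.fun: best=r
    return best.x,-best.fun
def wristT(obs,cal):
    T=np.eye(4);T[:3,:3]=R.from_quat(obs['tcp_rot']).as_matrix();T[:3,3]=obs['position']; return T@cal['hand_eye']
def inc(obs,xy,z,yaw):
    """increment to target with tool y at world angle yaw (deg)"""
    m=R.from_quat(obs['tcp_rot']).as_matrix(); d=m.T@(np.r_[xy,z]-obs['position'])/10
    y=np.degrees(np.arctan2(m[1,1],m[0,1])); t=-((yaw-y+180)%360-180)  # tool x is down
    return d.round(2),round(t,1)
E
cat > f.py <<'E'
from h import *; from station import imaging; import json
img=cv2.imread("pics/top0.png");cal=imaging.get_calibration("top");T=cal['T']
px=dict(big_heart=((107,265),(130,205)),small_heart=((195,202),(200,256)),big_flower=((374,200),(293,264)),small_flower=((274,190),(379,270)))
res={}; vis=cv2.resize(img[160:310,80:420],None,fx=2.3,fy=2.3)
for n,(a,b) in px.items():
    for o,uv in ((0,a),(1,b)):
        k=back(uv,3 if o else 12,cal,T)
        ang=np.arange(8)*np.pi/4 if 'heart' in n else [0,np.pi/4]
        p,s=fit(img,n,o,[k[0],k[1],0],cal,T,half=21,angs=ang)
        res[f"{n}{o}"]=list(p); print(n,o,p[:2].round(1),np.degrees(p[2]).round(1),round(s,3))
        for z in ([3] if o else [0,24]): cv2.polylines(vis,[np.int32((proj(poly(n,o,p,z),cal,T)-[80,160]+.5)*2.3)],True,(0,0,255),1)
json.dump(res,open("res.json","w")); cv2.imwrite("pics/fit.png",vis)
E
python3 f.py
```

```text
big_heart 0 [450.4 308. ] 70.4 0.956
big_heart 1 [590.8 268.8] -47.1 0.846
small_heart 0 [598.6 110.7] 143.3 0.918
small_heart 1 [474.  100.5] 132.7 0.796
big_flower 0 [ 598.1 -307.2] 6.9 0.972
big_flower 1 [ 451.7 -116.2] -38.4 0.885
small_flower 0 [622.6 -72.9] 36.2 0.963
small_flower 1 [ 435.6 -316.4] -12.1 0.854
```

View pics/fit.png

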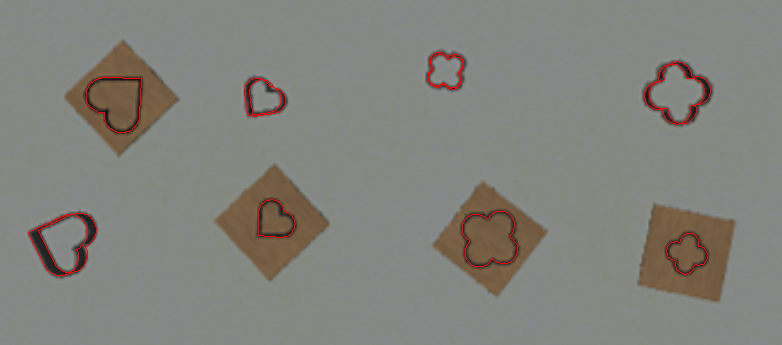

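The projected models lie on all eight shapes. Now I choose the grasp yaws so joint 6 stays in range.

```bash
cat > go.py <<'E'
from h import *; from station import telemetry; import json,sys
# go.py name(0/1 suffixed) z off(deg)
o=telemetry.get_obs(); r=json.load(open("res.json"))[sys.argv[1]]
print(o['position'].round(1),'j6',o['joints'][5].round(2),inc(o,r[:2],float(sys.argv[2]),np.degrees(r[2])+90+float(sys.argv[3])))
E
python3 - <<'E'
from h import *; from station import telemetry; import json
o=telemetry.get_obs(); m=R.from_quat(o['tcp_rot']).as_matrix(); y=np.degrees(np.arctan2(m[1,1],m[0,1])); print(m.round(3),y)
# yaw = j1 -/+ j6 + c ; tool x down => positive tool-x turn lowers yaw: yaw=j1-j6+c
c=y-np.degrees(o['joints'][0]-o['joints'][5])
for k,p in json.load(open("res.json")).items():
    for off in ((0,180) if 'heart' in k else (0,90,180,270)):
        j=(np.degrees(np.arctan2(p[1],p[0]))+c-(np.degrees(p[2])+90+off)+180)%360-180
        print(k,off,round(j))
E
python3 go.py big_flower0 120 0
```

```text
[[-0.     0.39  -0.921]
 [ 0.001 -0.921 -0.39 ]
 [-1.    -0.001 -0.   ]] -67.03741554804611
big_heart0 0 -126
big_heart0 180 54
big_heart1 0 -18
big_heart1 180 162
small_heart0 0 137
small_heart0 180 -43
small_heart1 0 149
small_heart1 180 -31
big_flower0 0 -124
big_flower0 90 146
big_flower0 180 56
big_flower0 270 -34
big_flower1 0 -66
big_flower1 90 -156
big_flower1 180 114
big_flower1 270 24
small_flower0 0 -133
small_flower0 90 137
small_flower0 180 47
small_flower0 270 -43
small_flower1 0 -114
small_flower1 90 156
small_flower1 180 66
small_flower1 270 -24
[ 204.8 -483.1  230.8] j6 -0.15 (array([ 11.09,  -0.83, -43.08]), np.float64(-163.9))
```

```bash
python3 go.py big_flower0 120 270
```

```text
[ 204.8 -483.1  230.8] j6 -0.15 (array([ 11.09,  -0.83, -43.08]), np.float64(-73.9))
```

Emit:
servo_tool([
  [0,-0.4,-22,-37,1],
  [0,-0.8,-43.1,-73.9,1],
  [0,-0.8,-43.1,-73.9,1],
  [0,-0.8,-43.1,-73.9,1],
  [0,-0.8,-43.1,-73.9,1],
  [0,-0.8,-43.1,-73.9,1],
  [0,-0.8,-43.1,-73.9,1],
  [0,-0.8,-43.1,-73.9,1],
  [0,-0.8,-43.1,-73.9,1],
  [11.1,-0.8,-43.1,-73.9,1],
  [11.1,-0.8,-43.1,-73.9,1],
  [11.1,-0.8,-43.1,-73.9,1],
  [11.1,-0.8,-43.1,-73.9,1],
  [11.1,-0.8,-43.1,-73.9,1],
], force=25)

```text
time_s: 1.32
position: [597.7, -306.4, 117.1]
tcp_rot: [0.468, 0.532, -0.469, 0.527]
ft_force: [-0.0, -0.7, 1.5]
width: 85.4
```

```bash
cat > look.py <<'E'
from h import *; from station import telemetry,imaging; import json,sys
# look.py name pic : fit with wrist camera, draws prior (red) and fit (green)
k,pic=sys.argv[1:3]; n,o=k[:-1],int(k[-1]); r=json.load(open("res.json")); cal=imaging.get_calibration("wrist")
ob=telemetry.get_obs(); img=imaging.grab_frame("wrist"); T=wristT(ob,cal); vis=img.copy()
p,s=fit(img,n,o,r[k],cal,T,S=1,half=110); print(k,np.round(r[k],3),'wrist',p.round(3),'dth',np.degrees(p[2]-r[k][2]).round(1),round(s,3))
for q,c in ((r[k],(0,0,255)),(p,(0,255,0))):
    for z in ([3] if o else [0,24]): cv2.polylines(vis,[np.int32(proj(poly(n,o,q,z),cal,T))],True,c,1)
cv2.imwrite(f"pics/{pic}.png",vis)
if len(sys.argv)>3 and s>.6: r[k]=list(p); json.dump(r,open("res.json","w"))
E
python3 go.py big_flower0 3 270; python3 look.py big_flower0 w1
```

```text
[ 597.7 -306.4  117.1] j6 -0.71 (array([11.41,  0.09,  0.14]), np.float64(0.1))
big_flower0 [ 5.98124e+02 -3.07247e+02  1.20000e-01] wrist [ 5.97471e+02 -3.09135e+02  1.15000e-01] dth -0.3 0.555
```

View pics/w1.png

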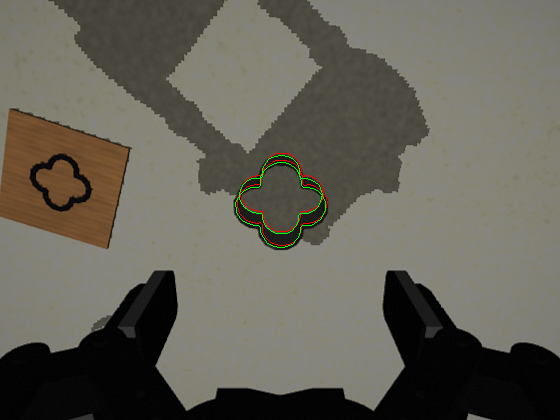

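The overlays (red from the top camera, green from the wrist camera) lie on the flower at (281,200) between the open jaws, so I descend and grip.

Emit:
servo_tool([
  [4,0.1,0,0,1],
  [8,0.1,0,0,1],
  [10,0.1,0.1,0,1],
  [11,0.1,0.1,0,1],
  [11.4,0.1,0.1,0,1],
  [11.4,0.1,0.1,0,1],
  [11.4,0.1,0.1,0,0.7],
  [11.4,0.1,0.1,0,0.6],
  [11.4,0.1,0.1,0,0.5],
  [11.4,0.1,0.1,0,0.5],
  [11.4,0.1,0.1,0,0.5],
  [11.4,0.1,0.1,0,0.5],
  [11.4,0.1,0.1,0,0.5],
], force=25)

```text
time_s: 2.45
position: [600.9, -309.8, 9.3]
tcp_rot: [0.469, 0.527, -0.469, 0.531]
ft_force: [-0.3, 0.2, 5.2]
width: 62.7
```

```bash
python3 go.py big_flower1 80 270; python3 -c "
from station import imaging;import cv2;cv2.imwrite('pics/w2.png',imaging.grab_frame('side'))"
```

```text
[ 600.9 -309.8    9.3] j6 -0.71 (array([ -7.18, -12.48, -20.98]), np.float64(45.2))
```

View pics/w2.png

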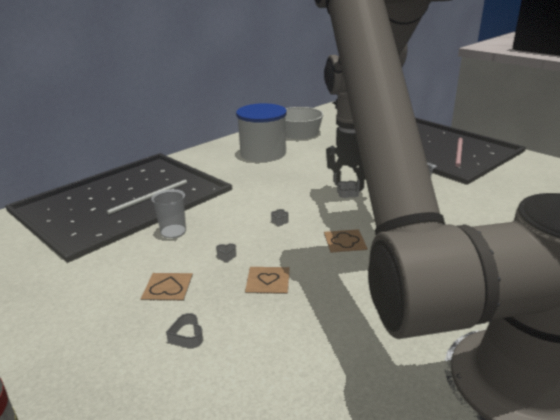

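Emit:
servo_tool([
  [0,0,0,0,0.5],
  [0,0,0,0,0.5],
  [0,0,0,0,0.5],
])

```text
time_s: 2.75
position: [600.9, -309.8, 9.2]
tcp_rot: [0.469, 0.527, -0.469, 0.531]
ft_force: [-1.6, -0.1, 5.4]
width: 62.8
```

```bash
python3 look.py big_flower0 w3; python3 -c "
from station import telemetry;print(telemetry.get_obs())"
```

```text
big_flower0 [ 5.98124e+02 -3.07247e+02  1.20000e-01] wrist [ 5.99963e+02 -3.08732e+02  1.19000e-01] dth -0.1 0.538
{'time_s': 2.8, 'joints': array([-5.89104380e-01,  8.30702550e-01,  1.30168096e+00, -4.25011899e-04,
        1.00461141e+00, -7.08668027e-01]), 'qd': array([-1.21873735e-03,  1.84395516e-05, -6.22916201e-04, -1.08190845e-04,
        1.30886952e-03,  1.05567434e-03]), 'joint_efforts': array([ 5.70329782e-01, -5.86311221e+01, -1.97754246e+01,  2.20989017e-01,
       -3.04772956e-01, -2.64508085e-02]), 'position': array([ 600.91144659, -309.81098271,    9.25632684]), 'tcp_rot': array([ 0.46926776,  0.52740409, -0.46907696,  0.5306595 ]), 'ft_force': array([-2.06216315,  0.03957577,  5.75577649]), 'wrist_torque': array([-0.00714051,  0.19138811, -0.00258272]), 'width': 63.0345196238775}
```

View pics/w3.png

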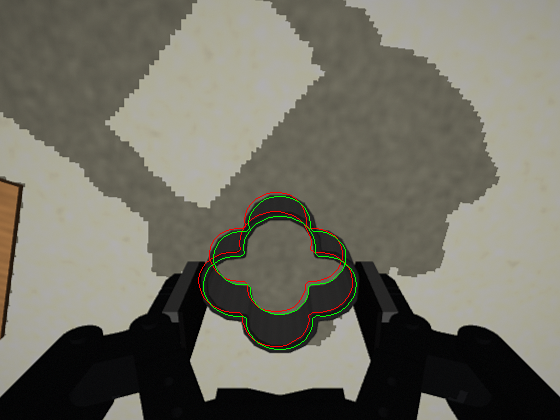

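The wrist view shows the flower gripped by its side petals (pads at about 200 and 370, row 285). The 5 N upward force suggests the fingertips touch the table at TCP z≈9, so later grasps will be higher. I lift and carry it.

Emit:
servo_tool([
  [-2,0,0,0,0.5],
  [-5,0,0,0,0.5],
  [-7,-1,-2,5,0.5],
  [-7.2,-4,-6,11,0.5],
  [-7.2,-6.5,-10,18,0.5],
  [-7.2,-8.5,-14,25,0.5],
  [-7.2,-10.5,-17.5,32,0.5],
  [-7.2,-12,-20,38,0.5],
  [-7.2,-12.5,-21,43,0.5],
  [-7.2,-12.5,-21,45.2,0.5],
  [-7.2,-12.5,-21,45.2,0.5],
  [-7.2,-12.5,-21,45.2,0.5],
  [-7.2,-12.5,-21,45.2,0.5],
])

```text
time_s: 3.88
position: [451.4, -115.9, 79.0]
tcp_rot: [0.637, 0.308, -0.636, 0.309]
ft_force: [0.1, -0.5, 0.1]
width: 62.9
```

```bash
python3 go.py big_flower1 13 270; python3 look.py big_flower1 w4
```

```text
[ 451.4 -115.9   79. ] j6 0.25 (array([6.6 , 0.03, 0.01]), np.float64(0.1))
big_flower1 [ 451.712 -116.241   -0.67 ] wrist [ 451.038 -117.725   -0.671] dth -0.1 0.304
```

View pics/w4.png

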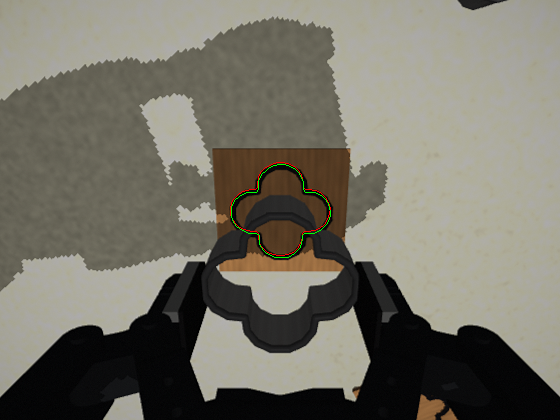

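The flower hangs level over its card, and the red and green overlays agree on the outline at (281,211). I lower it.

Emit:
servo_tool([
  [3,0,0,0,0.5],
  [5,0,0,0,0.5],
  [6,0,0,0,0.5],
  [6.4,0,0,0,0.5],
  [6.6,0,0,0,0.5],
  [6.6,0,0,0,0.5],
  [6.6,0,0,0,0.5],
])

```text
time_s: 4.52
position: [451.1, -115.7, 12.8]
tcp_rot: [0.637, 0.308, -0.636, 0.308]
ft_force: [0.0, -0.4, -0.5]
width: 62.6
```

Emit:
servo_tool([
  [0.1,0,0,0,0.5],
  [0.15,0,0,0,0.5],
  [0.15,0,0,0,0.5],
])

```text
time_s: 4.77
position: [451.3, -115.7, 12.2]
tcp_rot: [0.637, 0.307, -0.636, 0.309]
ft_force: [-2.4, 1.0, 11.8]
width: 62.8
```

Contact. Release and rise.

Emit:
servo_tool([
  [-0.05,0,0,0,0.85],
  [-0.05,0,0,0,1],
  [-0.05,0,0,0,1],
  [-0.05,0,0,0,1],
  [-0.05,0,0,0,1],
  [-1,0,0,0,1],
  [-3,0,0,0,1],
  [-6,0,0,0,1],
  [-9,0,0,0,1],
  [-10,0,0,0,1],
  [-10,0,0,0,1],
  [-10,0,0,0,1],
])

```text
time_s: 5.77
position: [450.6, -115.3, 111.4]
tcp_rot: [0.637, 0.308, -0.636, 0.309]
ft_force: [0.2, -0.2, -0.6]
width: 85.4
```

```bash
python3 - <<'E'
from h import *; from station import telemetry,imaging; import json
ob=telemetry.get_obs(); cal=imaging.get_calibration("wrist"); img=imaging.grab_frame("wrist"); T=wristT(ob,cal)
r=json.load(open("res.json"))["big_flower1"]; print(fit(img,"big_flower",0,r,cal,T,S=1,half=110,dz=3), r)
E
python3 go.py small_flower0 110 270
```

```text
(array([ 451.97227004, -115.12058397,   -0.67311883]), np.float64(0.5425607105993473)) [451.712385562048, -116.24117663232053, -0.6696987711941702]
[ 450.  -115.   110.5] j6 0.25 (array([  0.03,  10.93, -14.  ]), np.float64(-74.6))
```

The big flower is placed within about 1–2 mm. Next is the small flower.

Emit:
servo_tool([
  [0,5.5,-7,-37,1],
  [0,10.9,-14,-74.6,1],
  [0,10.9,-14,-74.6,1],
  [0,10.9,-14,-74.6,1],
  [0,10.9,-14,-74.6,1],
  [0,10.9,-14,-74.6,1],
  [0,10.9,-14,-74.6,1],
  [0,10.9,-14,-74.6,1],
  [0,10.9,-14,-74.6,1],
  [0,10.9,-14,-74.6,1],
  [0,10.9,-14,-74.6,1],
  [0,10.9,-14,-74.6,1],
  [0,10.9,-14,-74.6,1],
])

```text
time_s: 6.9
position: [622.1, -72.8, 109.1]
tcp_rot: [0.32, 0.631, -0.32, 0.629]
ft_force: [-0.2, 0.3, 0.1]
width: 85.3
```

```bash
python3 look.py small_flower0 w5; python3 go.py small_flower0 15 270
```

```text
small_flower0 [622.6   -72.946   0.632] wrist [622.014 -75.053   0.641] dth 0.5 0.495
[622.2 -72.9 109.5] j6 -0.87 (array([9.45, 0.04, 0.04]), np.float64(-0.1))
```

Emit:
servo_tool([
  [4,0,0,0,1],
  [7,0,0,0,1],
  [8.5,0,0,0,1],
  [9.2,0,0,0,1],
  [9.3,0,0,0,0.8],
  [9.3,0,0,0,0.6],
  [9.3,0,0,0,0.5],
  [9.3,0,0,0,0.4],
  [9.3,0,0,0,0.25],
  [9.3,0,0,0,0.25],
  [9.3,0,0,0,0.25],
  [9.3,0,0,0,0.25],
])

```text
time_s: 7.95
position: [623.9, -73.3, 19.6]
tcp_rot: [0.32, 0.63, -0.319, 0.632]
ft_force: [-1.0, -0.1, 5.5]
width: 40.4
```

```bash
python3 go.py small_flower1 85 270
```

```text
[623.9 -73.3  19.6] j6 -0.87 (array([ -6.57, -29.55,   8.49]), np.float64(48.4))
```

Emit:
servo_tool([
  [-2,0,0,0,0.25],
  [-5,-1,0,2,0.25],
  [-6.6,-4,1,7,0.25],
  [-6.6,-7.5,2,13,0.25],
  [-6.6,-11,3,19,0.25],
  [-6.6,-14.5,4,25,0.25],
  [-6.6,-18,5,31,0.25],
  [-6.6,-21.5,6,37,0.25],
  [-6.6,-25,7,42,0.25],
  [-6.6,-27.5,8,46,0.25],
  [-6.6,-29,8.4,48.4,0.25],
  [-6.6,-29.5,8.5,48.4,0.25],
  [-6.6,-29.5,8.5,48.4,0.25],
  [-6.6,-29.5,8.5,48.4,0.25],
  [-6.6,-29.5,8.5,48.4,0.25],
])

```text
time_s: 9.2
position: [436.0, -315.0, 83.9]
tcp_rot: [0.55, 0.445, -0.549, 0.445]
ft_force: [0.1, -0.3, -0.3]
width: 39.8
```

```bash
python3 go.py small_flower1 24 270; python3 look.py small_flower1 w6
```

```text
[ 436.  -315.    83.9] j6 -0.56 (array([ 5.99, -0.01,  0.14]), np.float64(0.1))
small_flower1 [ 4.35623e+02 -3.16404e+02 -2.12000e-01] wrist [ 4.35029e+02 -3.17978e+02 -2.17000e-01] dth -0.3 0.25
```

View pics/w6.png

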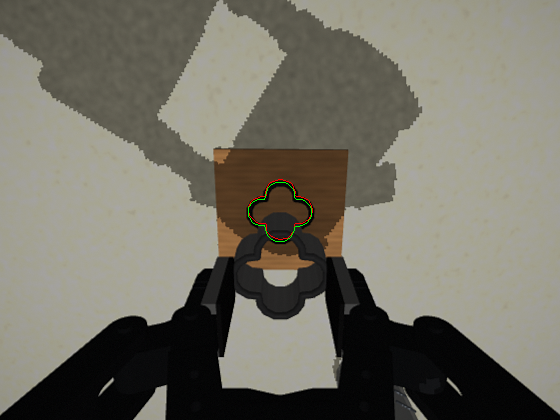

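The small flower hangs level and aligned with its outline at (281,211). I lower it.

Emit:
servo_tool([
  [3,0,0.1,0,0.25],
  [5,0,0.1,0,0.25],
  [5.7,0,0.1,0,0.25],
  [6,0,0.1,0,0.25],
  [6.1,0,0.1,0,0.25],
  [6.2,0,0.1,0,0.25],
  [6.2,0,0.1,0,0.25],
])

```text
time_s: 9.83
position: [435.8, -317.2, 22.8]
tcp_rot: [0.55, 0.444, -0.55, 0.445]
ft_force: [-1.0, 0.4, 2.5]
width: 40.0
```

Touching at 2.5 N. Release and rise.

Emit:
servo_tool([
  [0,0,0,0,0.6],
  [0,0,0,0,0.8],
  [0,0,0,0,1],
  [0,0,0,0,1],
  [0,0,0,0,1],
  [-1,0,0,0,1],
  [-3,0,0,0,1],
  [-6,0,0,0,1],
  [-9,0,0,0,1],
  [-9,0,0,0,1],
  [-9,0,0,0,1],
])

```text
time_s: 10.75
position: [435.9, -317.9, 114.2]
tcp_rot: [0.55, 0.443, -0.55, 0.446]
ft_force: [-0.3, 0.6, -0.4]
width: 85.7
```

```bash
cat > chk.py <<'E'
from h import *; from station import telemetry,imaging; import json,sys
n=sys.argv[1]
ob=telemetry.get_obs(); cal=imaging.get_calibration("wrist"); img=imaging.grab_frame("wrist"); T=wristT(ob,cal)
r=json.load(open("res.json"))[n+"1"]; print(np.round(fit(img,n,0,r,cal,T,S=1,half=110,dz=3)[0],2), np.round(r,2))
E
python3 chk.py small_flower
python3 go.py small_heart0 110 180
```

```text
[ 4.3517e+02 -3.1733e+02 -2.1000e-01] [ 4.3562e+02 -3.1640e+02 -2.1000e-01]
[ 435.1 -317.1  112.6] j6 -0.56 (array([  0.23,   6.99, -45.27]), np.float64(-65.4))
```

Emit:
servo_tool([
  [0.2,3.5,-22,-32,1],
  [0.2,7,-45.3,-65.4,1],
  [0.2,7,-45.3,-65.4,1],
  [0.2,7,-45.3,-65.4,1],
  [0.2,7,-45.3,-65.4,1],
  [0.2,7,-45.3,-65.4,1],
  [0.2,7,-45.3,-65.4,1],
  [0.2,7,-45.3,-65.4,1],
  [0.2,7,-45.3,-65.4,1],
  [0.2,7,-45.3,-65.4,1],
  [0.2,7,-45.3,-65.4,1],
  [0.2,7,-45.3,-65.4,1],
  [0.2,7,-45.3,-65.4,1],
  [0.2,7,-45.3,-65.4,1],
  [0.2,7,-45.3,-65.4,1],
  [0.2,7,-45.3,-65.4,1],
])

```text
time_s: 12.13
position: [598.3, 109.7, 109.4]
tcp_rot: [0.223, 0.671, -0.224, 0.671]
ft_force: [0.2, -1.1, -0.4]
width: 85.6
```

```bash
python3 look.py small_heart0 w7; python3 go.py small_heart0 17 180
```

```text
small_heart0 [598.611 110.74    2.501] wrist [598.459 108.794   2.489] dth -0.7 0.449
[598.4 109.8 109.6] j6 -0.87 (array([ 9.26,  0.09, -0.04]), np.float64(-0.1))
```

View pics/w7.png

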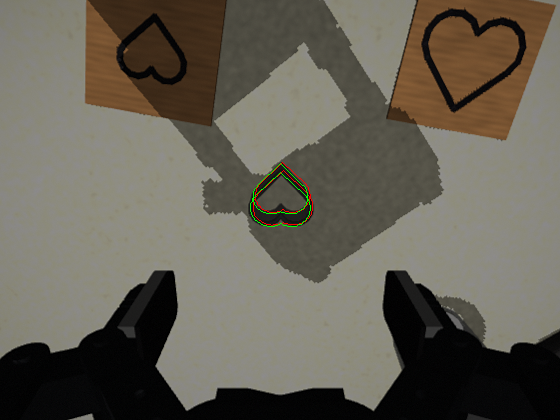

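The small heart is at (281,200) between the jaws, with both overlays on it. Descend and grip.

Emit:
servo_tool([
  [4,0,0,0,1],
  [7,0,0,0,1],
  [8.5,0,0,0,1],
  [9.1,0,0,0,1],
  [9.2,0,0,0,0.8],
  [9.2,0,0,0,0.6],
  [9.2,0,0,0,0.5],
  [9.2,0,0,0,0.4],
  [9.2,0,0,0,0.25],
  [9.2,0,0,0,0.25],
  [9.2,0,0,0,0.25],
  [9.2,0,0,0,0.25],
])

```text
time_s: 13.18
position: [599.8, 111.0, 19.7]
tcp_rot: [0.223, 0.67, -0.222, 0.672]
ft_force: [-1.1, -0.6, 5.9]
width: 39.8
```

```bash
python3 go.py small_heart1 85 180
```

```text
[599.8 111.   19.7] j6 -0.87 (array([-6.57, -8.35, -9.44]), np.float64(10.6))
```

Emit:
servo_tool([
  [-2,0,0,0,0.25],
  [-5,-1,-1,2,0.25],
  [-6.6,-3,-3.5,5,0.25],
  [-6.6,-5.5,-6.5,8,0.25],
  [-6.6,-7.5,-8.5,10.6,0.25],
  [-6.6,-8.3,-9.4,10.6,0.25],
  [-6.6,-8.4,-9.4,10.6,0.25],
  [-6.6,-8.4,-9.4,10.6,0.25],
  [-6.6,-8.4,-9.4,10.6,0.25],
])

```text
time_s: 13.93
position: [474.8, 100.1, 84.4]
tcp_rot: [0.284, 0.647, -0.283, 0.648]
ft_force: [-0.5, -0.0, -0.7]
width: 39.6
```

```bash
python3 go.py small_heart1 23 180; python3 look.py small_heart1 w8
```

```text
[474.8 100.1  84.4] j6 -0.69 (array([ 6.14, -0.04, -0.09]), np.float64(-0.0))
small_heart1 [474.017 100.54    2.316] wrist [474.686  98.03    2.315] dth -0.1 0.249
```

View pics/w8.png

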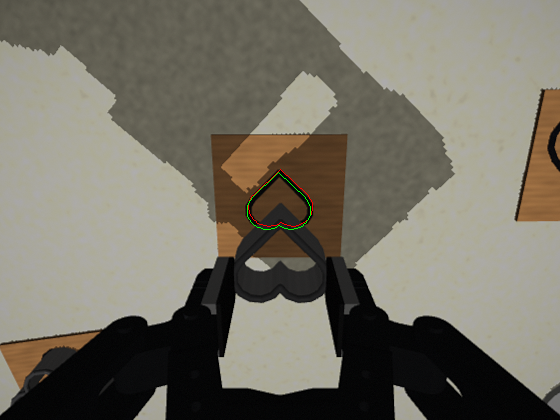

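The small heart hangs level, with its tip pointing the same way as the drawn tip at (279,171). I lower it.

Emit:
servo_tool([
  [3,0,-0.1,0,0.25],
  [5,0,-0.1,0,0.25],
  [5.7,0,-0.1,0,0.25],
  [6,0,-0.1,0,0.25],
  [6.2,0,-0.1,0,0.25],
  [6.25,0,-0.1,0,0.25],
  [6.25,0,-0.1,0,0.25],
])

```text
time_s: 14.57
position: [472.2, 100.7, 22.6]
tcp_rot: [0.283, 0.648, -0.284, 0.647]
ft_force: [-6.3, -1.9, 9.9]
width: 39.6
```

Emit:
servo_tool([
  [-0.05,0,0,0,0.6],
  [-0.05,0,0,0,0.8],
  [-0.05,0,0,0,1],
  [-0.05,0,0,0,1],
  [-0.05,0,0,0,1],
  [-1,0,0,0,1],
  [-3,0,0,0,1],
  [-6,0,0,0,1],
  [-9,0,0,0,1],
  [-9,0,0,0,1],
  [-9,0,0,0,1],
])

```text
time_s: 15.48
position: [473.6, 100.9, 113.4]
tcp_rot: [0.285, 0.646, -0.283, 0.649]
ft_force: [-0.0, 0.2, -0.8]
width: 85.5
```

```bash
python3 chk.py small_heart
python3 go.py big_heart0 110 0
```

```text
[471.9  100.06   2.32] [474.02 100.54   2.32]
[472.6 100.8 112. ] j6 -0.69 (array([  0.2 ,  12.41, -16.74]), np.float64(-117.7))
```

Emit:
servo_tool([
  [0.2,6,-8,-40,1],
  [0.2,12.4,-16.7,-117.7,1],
  [0.2,12.4,-16.7,-117.7,1],
  [0.2,12.4,-16.7,-117.7,1],
  [0.2,12.4,-16.7,-117.7,1],
  [0.2,12.4,-16.7,-117.7,1],
  [0.2,12.4,-16.7,-117.7,1],
  [0.2,12.4,-16.7,-117.7,1],
  [0.2,12.4,-16.7,-117.7,1],
  [0.2,12.4,-16.7,-117.7,1],
  [0.2,12.4,-16.7,-117.7,1],
  [0.2,12.4,-16.7,-117.7,1],
  [0.2,12.4,-16.7,-117.7,1],
  [0.2,12.4,-16.7,-117.7,1],
  [0.2,12.4,-16.7,-117.7,1],
  [0.2,12.4,-16.7,-117.7,1],
  [0.2,12.4,-16.7,-117.7,1],
  [0.2,12.4,-16.7,-117.7,1],
  [0.2,12.4,-16.7,-117.7,1],
  [0.2,12.4,-16.7,-117.7,1],
])

```text
time_s: 17.2
position: [450.0, 307.4, 108.5]
tcp_rot: [-0.407, 0.579, 0.407, 0.578]
ft_force: [-0.3, 0.6, 0.1]
width: 85.0
```

```bash
python3 look.py big_heart0 w9; python3 go.py big_heart0 10 0
```

```text
big_heart0 [450.425 307.975   1.228] wrist [449.863 307.258   1.224] dth -0.2 0.507
[450.2 307.5 108.7] j6 -2.34 (array([ 9.87, -0.01,  0.06]), np.float64(-0.1))
```

View pics/w9.png

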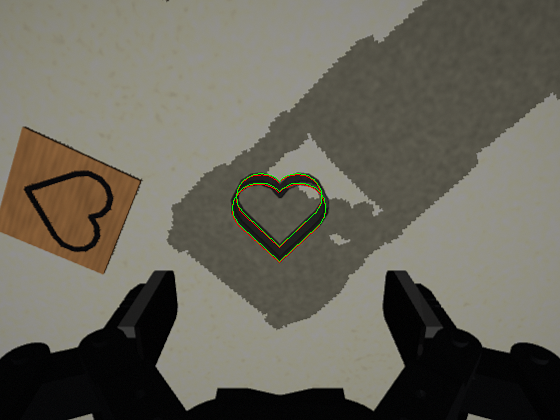

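The big heart is at (280,212), aligned with the jaws. Descend and grip.

Emit:
servo_tool([
  [4,0,0,0,1],
  [7,0,0,0,1],
  [9,0,0,0,1],
  [9.7,0,0,0,1],
  [9.8,0,0,0,1],
  [9.8,0,0,0,0.8],
  [9.8,0,0,0,0.65],
  [9.8,0,0,0,0.5],
  [9.8,0,0,0,0.5],
  [9.8,0,0,0,0.5],
  [9.8,0,0,0,0.5],
  [9.8,0,0,0,0.5],
])

```text
time_s: 18.25
position: [451.5, 308.1, 13.0]
tcp_rot: [-0.408, 0.577, 0.407, 0.579]
ft_force: [-1.2, -0.3, 6.4]
width: 62.3
```

```bash
python3 go.py big_heart1 80 0
```

```text
[451.5 308.1  13. ] j6 -2.34 (array([ -6.67, -14.46,   0.99]), np.float64(117.5))
```

Emit:
servo_tool([
  [-2,0,0,0,0.5],
  [-5,0,0,3,0.5],
  [-6.7,-1,0,9,0.5],
  [-6.7,-2,0.1,16,0.5],
  [-6.7,-3,0.2,23,0.5],
  [-6.7,-4,0.3,30,0.5],
  [-6.7,-5,0.4,37,0.5],
  [-6.7,-6,0.4,44,0.5],
  [-6.7,-7,0.5,51,0.5],
  [-6.7,-8,0.5,58,0.5],
  [-6.7,-9,0.6,65,0.5],
  [-6.7,-10,0.7,72,0.5],
  [-6.7,-11,0.8,79,0.5],
  [-6.7,-12,0.8,86,0.5],
  [-6.7,-13,0.9,93,0.5],
  [-6.7,-14,1,100,0.5],
  [-6.7,-14.5,1,107,0.5],
  [-6.7,-14.5,1,113,0.5],
  [-6.7,-14.5,1,117.5,0.5],
  [-6.7,-14.5,1,117.5,0.5],
])

```text
time_s: 19.92
position: [590.6, 268.3, 78.8]
tcp_rot: [0.284, 0.647, -0.284, 0.648]
ft_force: [0.4, -0.3, -1.0]
width: 62.4
```

Emit:
servo_tool([
  [0,0,0,0,0.5],
  [0,0,0,0,0.5],
])

```text
time_s: 20.08
position: [590.4, 268.4, 78.6]
tcp_rot: [0.282, 0.648, -0.282, 0.649]
ft_force: [-0.3, 0.2, -1.0]
width: 62.3
```

```bash
python3 go.py big_heart1 16.5 0; python3 look.py big_heart1 w10
```

```text
[590.4 268.4  78.6] j6 -0.44 (array([ 6.21,  0.05, -0.01]), np.float64(0.1))
big_heart1 [590.78  268.788  -0.822] wrist [590.823 266.358  -0.805] dth 1.0 0.276
```

View pics/w10.png

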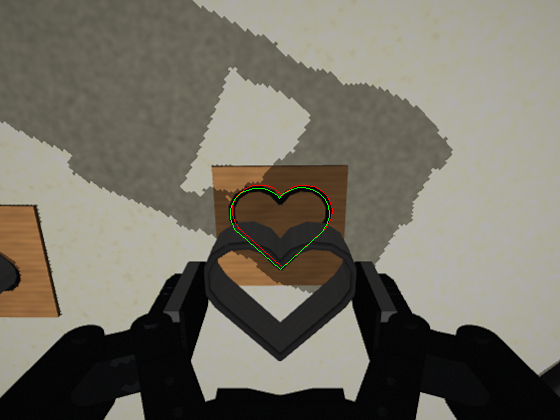

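The big heart hangs level, with its tip pointing the same way as the drawn tip at (281,268). I lower it.

Emit:
servo_tool([
  [3,0,0,0,0.5],
  [5,0,0,0,0.5],
  [5.9,0,0,0,0.5],
  [6.1,0,0,0,0.5],
  [6.2,0,0,0,0.5],
  [6.25,0,0,0,0.5],
  [6.25,0,0,0,0.5],
])

```text
time_s: 20.72
position: [590.9, 268.5, 16.5]
tcp_rot: [0.283, 0.648, -0.282, 0.649]
ft_force: [-0.0, -0.6, -0.7]
width: 62.5
```

Emit:
servo_tool([
  [0.05,0,0,0,0.5],
  [0.1,0,0,0,0.5],
  [0.1,0,0,0,0.5],
])

```text
time_s: 20.97
position: [591.0, 268.5, 16.0]
tcp_rot: [0.283, 0.648, -0.282, 0.649]
ft_force: [-1.3, 0.7, 4.9]
width: 62.5
```

Contact. Release and rise, then back away from the view.

Emit:
servo_tool([
  [0,0,0,0,0.85],
  [0,0,0,0,1],
  [0,0,0,0,1],
  [0,0,0,0,1],
  [0,0,0,0,1],
  [-1,0,0,0,1],
  [-3,0,0,0,1],
  [-6,0,0,0,1],
  [-9,0,0,0,1],
  [-9,0,0,0,1],
  [-9,0,0,0,1],
])

```text
time_s: 21.88
position: [591.7, 268.8, 107.8]
tcp_rot: [0.284, 0.647, -0.281, 0.65]
ft_force: [-0.2, 0.1, -0.3]
width: 85.3
```

```bash
python3 chk.py big_heart
python3 - <<'E'
from h import *; from station import telemetry
print(inc(telemetry.get_obs(),[250,450],250,90))
E
```

```text
[589.61 268.72  -0.78] [590.78 268.79  -0.82]
(array([-14.46, -12.59, -36.47]), np.float64(-47.1))
```

Emit:
servo_tool([
  [-5,0,0,0,1],
  [-10,0,0,0,1],
  [-14.5,0,0,0,1],
  [-14.5,-3,-9,0,1],
  [-14.5,-6,-18,0,1],
  [-14.5,-9,-27,0,1],
  [-14.5,-12.6,-36.5,0,1],
  [-14.5,-12.6,-36.5,0,1],
  [-14.5,-12.6,-36.5,0,1],
  [-14.5,-12.6,-36.5,0,1],
  [-14.5,-12.6,-36.5,0,1],
  [-14.5,-12.6,-36.5,0,1],
  [-14.5,-12.6,-36.5,0,1],
  [-14.5,-12.6,-36.5,0,1],
])

```text
time_s: 23.1
position: [246.6, 451.0, 249.0]
tcp_rot: [0.281, 0.649, -0.282, 0.648]
ft_force: [-0.2, 0.3, -0.1]
width: 85.6
```

Run:
```python
from h import *; from station import imaging; import json
img=imaging.grab_frame("top"); cal=imaging.get_calibration("top"); T=cal['T']; r=json.load(open("res.json"))
for n in M:
    t=r[n+"1"]; p,s=fit(img,n,0,t,cal,T,half=21,dz=3); print(n,(p-t)[:2].round(1),np.degrees(p[2]-t[2]).round(1),round(s,2))
a=cv2.imread("pics/top0.png")
for nm,(x,y) in dict(large=(182,127),small=(445,253)).items(): print(nm,cv2.absdiff(img,a)[y-30:y+30,x-30:x+30].mean())
cv2.imwrite("pics/end.png",cv2.convertScaleAbs(cv2.resize(img[90:310,80:480],None,fx=2,fy=2),alpha=1.5))
```

```text
big_heart [-0.3 -0.5] -0.2 0.92
small_heart [-0.6  0. ] 0.0 0.86
big_flower [1.3 1.8] 0.3 0.88
small_flower [0.8 1.2] -0.1 0.91
large 1.9566666666666668
small 2.1087037037037035
```

View pics/end.png

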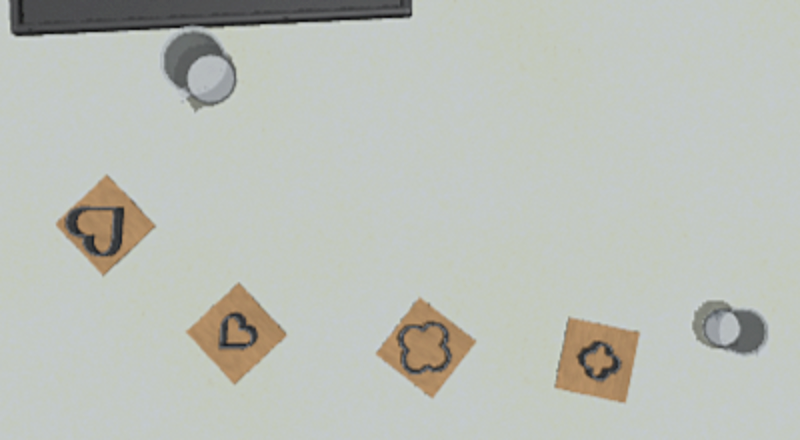

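All four cutters stand on their outlines, at (105,225), (238,332), (424,347) and (599,360). The beakers have not moved.

```bash
python3 -c "
from station import order;print(order.job_done())"
```

```text
the job is handed in; nothing more can be done
None
```

All four cutters are standing on the cards with their matching outlines, and I handed the job in at about 23 s of the 112 s allowed.

- **Placement:** The last top-camera fit puts every cutter within about 2.3 mm and 0.3° of its drawing. The wrist-camera checks after each placing put them within about 2.2 mm and 2–3°. The two cameras differ by up to about 2.5 mm, within the stated calibration error.
- **Setting down:** Each cutter was lowered until it touched the card. The highest force I read was about 12 N.
- **Beakers:** The before and after top pictures show no change around either beaker.
- **Disagreement:** While gripping, the tool read a 5–6 N upward push and sat 3–4 mm above where I commanded it. I think the fingertips swing downward as they close, but I did not confirm this; it did not affect the placements.

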